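# Index the sample carousel and start the reader

## Robot

A 6-joint arm with a two-finger parallel gripper is mounted at the origin on the work surface. World frame = base frame: x ahead of the robot, y to its left, z up, the work surface at z = 0. Lengths are in m, angles in rad, forces in N, time in s.
With the tool pointing down it reaches from about 0.3 to 0.875 m from the base axis. Payload 6.4 kg.
Tool frame: the origin (TCP) lies midway between the tips of the shut fingers; the grasp point (between the pads) lies 19 mm behind it (robot.grip_point_offset is the distance from the TCP to the grasp point, in m); z points along the fingers, y is the line along which they close (so a half turn about z gives the same grasp; the last joint's range is limited). The gripper opens to 85 mm and grips with 20 to 120 N. Pads are 22 mm wide; open, the fingers measure 114 mm over their backs; the gripper's body (76 mm by 85 mm) begins 54 mm behind the grasp point. The pads swing forward as they close: fully open they stand 13 mm farther back than shut.
Start: joints at [-1.421, 0.181, 1.607, -0, 1.354, -0.206], TCP at [0.2, -0.539, 0.205] pointing down, gripper open.
Joint ranges: [-2.99, 2.99], [-0.89, 2.07], [0.3, 2.58], [-1.14, 4.28], [0, 2.63], [-3.12, 3.12]. Speed limits (rad/s): [2.57, 2.57, 3.01, 3.14, 3.14, 3.14].

## Interface

Orientations are given as a rotation vector (axis times angle).
In Python, from bench import robot, effector, get_state, vision gives the robot as it stands. The module is installed in compiled form; this text tells all that it offers. Calls block until the motion is done:
- robot.move_pose(position, orientation): joint-space move of the TCP to a pose.
- robot.servo_line(position, orientation=None, velocity=0.15): straight line of the TCP; orientation=None keeps the orientation; velocity is the mean speed in m/s.
- robot.move_j(angles): joint-space move.
- effector.command_gripper(opening, f_grip=None): finger opening in m; f_grip is the grip in N (None keeps the last); returns when the fingers have stopped.
- robot.hold(seconds).
- robot.solve_ik(position, orientation): joint angles nearest the present ones, or None.
- get_state(): the state.
- vision.capture(name): name is "scene" or "top"; returns a dict with "pixels" (480x640x3 uint8, blue, green, red), "fovy" (degrees; the focal length in pixels is half the picture's height over the tangent of half this angle, whatever the lens; pixels are square), "cx", "cy" (the principal point, pixels), "D" ([k1, k2, p1, p2, k3] as OpenCV has them; the pictures are not rectified), "camera_from_world" (4x4, takes a point from world to camera coordinates). Camera axes: x right, y down, z forward; pixel columns grow to the right and rows downward; lengths in m; the calibration is good to about 2 mm. A picture is of the moment at which its call begins. There is no depth.
A pose or a line that the arm cannot do raises robot.PlanningError and nothing moves.
- robot.sign_off(): hands the job in; it is judged then, once.
The state is a dict: "time": time; "q": joint angles; "joint_vel": joint speeds; "joint_efforts": joint torques, N m; "eef_pos": TCP position; "orientation": TCP orientation; "force": force on the tool from outside, world axes, zero at the start; "moment": the same for the moment, N m; "gripper_width": finger opening in m; "grip_force": force on a finger pad.
Only numpy, scipy, OpenCV 4.12 (cv2) and the standard library are available. Lean on these libraries where they do the work, as an engineer would, in place of code of your own. Each camera call takes 0.05 s, during which the arm holds its last target. There are 200 camera calls.

## Task

Turn the blood-tube carousel, either way round, by gently pushing its blue spokes with a fingertip until the tube with the purple cap stands squarely in front of the reader's window; then press the green start button down and move clear. Do not press the button before the tube is there, push on nothing of the carousel but its spokes, do not touch, grip or lift the tubes, and leave the bottle, slide box and jar where they are.

Things in the scene. Friction and masses are not known exactly. Their poses are not given: they have to be found in the camera images.
- reader: White tube reader, fixed. Origin: on the bench under the carousel's axis. Round foot 180 mm wide, 14 high. In its frame: column x +-35, y 160 to 235 mm, 112 high; a grey nose (36 wide, heights 60 to 102) reaches from it over the spokes to y = 80, with a dark window and red lens in its end, red line on top; console x -145 to -35, y 160 to 235, 60 high, with the start button.
- reader_spot (a point): The spot in front of the reader's window where the foot of the tube to be read must stand: 55 mm from the carousel's axis, straight below the line of the nose (reader x = 0, y = 55 mm), 32 mm above the bench.
- carousel: Hand-turned carousel, turns freely both ways; friction (0.13 N m) keeps it where left. Origin: on its axis, 20 mm above bench. 4 white cups 55 mm from the axis on its +x, +y, -x, -y axes. 4 blue spokes midway between them (45, 135, 225, 315 deg): bars 12 mm wide, 30 to 46 mm above bench, out to 147 mm; past 90 mm the bench below is clear. Pushing at 122 mm takes 1 to 2 N; over 20 N is too rough.
- platform: The carousel's grey round platform (156 mm wide, 20 to 28 mm above the bench) with its steel hub (up to 58 mm) and the four white cups (26 mm wide, up to 58 mm above the bench); fixed to the carousel, same origin and axes, turns with it. Not to be pushed on.
- tube_purple: Loose blood tube with a purple cap, upright in one of the carousel's cups (which one varies). 16 mm thick, cap 18 mm, 70 mm tall, 20 g, 1.5 mm of play. Origin: centre of its foot; top of cap 102 mm above the bench. The one to be read; it rides round with the carousel and is not to be touched itself.
- tube_red: Loose blood tube with a red cap, upright in one of the carousel's cups (which one varies). 16 mm thick, cap 18 mm, 70 mm tall, 20 g, 1.5 mm of play. Origin: centre of its foot; top of cap 102 mm above the bench. Not to be touched.
- tube_green: Loose blood tube with a green cap, upright in one of the carousel's cups (which one varies). 16 mm thick, cap 18 mm, 70 mm tall, 20 g, 1.5 mm of play. Origin: centre of its foot; top of cap 102 mm above the bench. Not to be touched.
- tube_yellow: Loose blood tube with a yellow cap, upright in one of the carousel's cups (which one varies). 16 mm thick, cap 18 mm, 70 mm tall, 20 g, 1.5 mm of play. Origin: centre of its foot; top of cap 102 mm above the bench. Not to be touched.
- start_button_top (a point): Centre of the top of the round green start button (30 mm across) in its black housing on the console, 82 mm above the bench; it is pressed straight down.
- start_button (a joint): Travel of the start button: 0 up, 0.006 m fully down; springs back; about 4 N takes it fully down. It counts as pressed from 4 mm.
- dropper_bottle: Loose amber bottle with white cap, 36 mm thick, 75 mm tall, standing on the bench; origin at the centre of its foot. Leave alone.
- slide_box: Loose blue slide box with a white band, 80 x 45 mm, 28 mm high, on the bench; origin at the centre of its underside. Leave alone.
- sample_jar: Loose open white jar, 50 mm wide, 55 mm high, on the bench; origin at the centre of its foot. Leave alone.

How it is judged:
By the outcome, as a careful person would: the job done as asked, in the order asked, and still so for the second after the job is handed in, with the robot touching nothing.
It also fails if it takes over 61 s, if anything falls off the work surface, if the arm or the gripper's body presses on something with over 40 N, if the wrist force passes 120 N, or if a joint passes its speed limit or range.

## Working session

There is one attempt and no reset: what is moved stays moved. The work goes in short steps, each a Python script; the robot and the scene stay as the last script left them, time stands still between calls to the robot, and variables do not carry over. Pictures are saved under pics/ and viewed, at most 10 in all, crops included, and the job is handed in when it is done.

```bash
mkdir -p pics; python3 - <<'E'
from bench import robot, effector, get_state, vision
import cv2
for n in("scene","top"):
    c=vision.capture(n); cv2.imwrite(f"pics/{n}0.png",c["pixels"]); print(n,c["fovy"],c["cx"],c["cy"],c["D"],c["camera_from_world"].tolist() if hasattr(c["camera_from_world"],'tolist') else c["camera_from_world"])
s=get_state();print(s["time"],s["orientation"],s["gripper_width"])
E
```

```text
scene 52.269448919730245 324.24108856143994 241.32605991757637 [-0.07593361  0.          0.          0.          0.        ] [[0.844247173899128, 0.5356448253388625, 0.018202484748929784, -0.4590538865415725], [0.2921836411824297, -0.4315169541381881, -0.8534763254576414, -0.09543167435098233], [-0.44930549650400764, 0.7258634440299363, -0.5208136244687602, 1.3541534239016322], [0.0, 0.0, 0.0, 1.0]]
top 42.94580498490918 307.76687643111677 243.38484678449018 [-0.14738824  0.          0.          0.          0.        ] [[-0.014601814507576786, -0.9998933851339047, -7.333858095282241e-05, -0.0058573917489969955], [-0.9929270794924169, 0.014508725801693588, -0.1178359524350313, 0.5731650024992598], [0.11782445342010293, -0.0016477988567803704, -0.9930330724276922, 1.2081381736294496], [0.0, 0.0, 0.0, 1.0]]
0.1 [-3.09048393e+00 -5.55691761e-01 -6.42724952e-05] 0.08523327844611932
```

View pics/scene0.png

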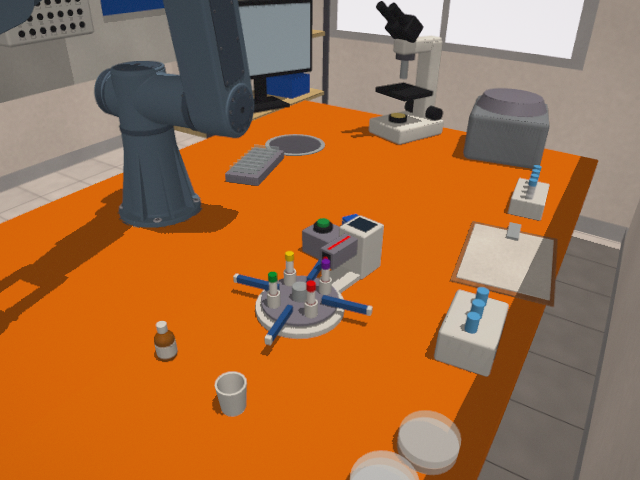

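View pics/top0.png

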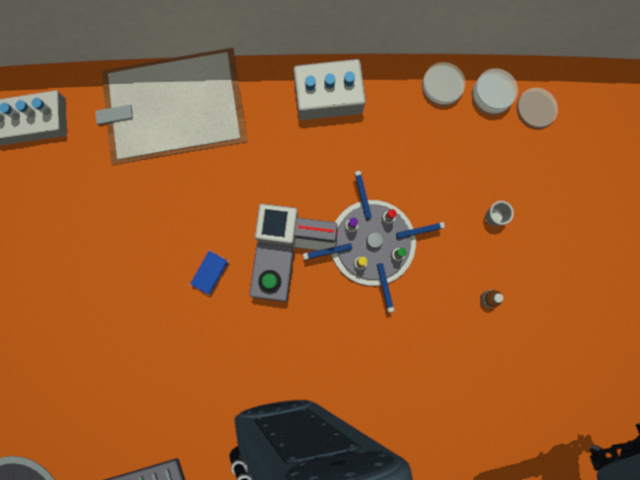

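The top view shows the carousel hub near (374,241), purple cap (352,224), nose with its red line (315,230), and button (269,281). White spoke tips are at about (359,174), (441,226), (390,310) and (305,257). The purple tube needs roughly 30° CCW, so I'll push the robot-side spoke toward -y.

```bash
cat > h.py <<'E'
import numpy as np, cv2
from bench import robot, effector, get_state, vision
from scipy.spatial.transform import Rotation as R
def ray(c,uv,z):
    f=240/np.tan(np.radians(c["fovy"])/2); K=np.array([[f,0,c["cx"]],[0,f,c["cy"]],[0,0,1]])
    p=cv2.undistortPoints(np.array(uv,float).reshape(-1,1,2),K,np.array(c["D"],float)).reshape(-1,2)
    T=np.array(c["camera_from_world"]); o=-T[:3,:3].T@T[:3,3]; d=np.c_[p,np.ones(len(p))]@T[:3,:3]
    return o+d*((z-o[2])/d[:,2])[:,None]
def mask(c,h,s,v,box):
    hsv=cv2.cvtColor(c["pixels"],cv2.COLOR_BGR2HSV)
    m=cv2.inRange(hsv,(h[0],s,v),(h[1],255,255)); k=np.zeros_like(m); x0,y0,x1,y1=box; k[y0:y1,x0:x1]=m[y0:y1,x0:x1]; return k
def blob(m):
    n,l,st,ce=cv2.connectedComponentsWithStats(m); i=1+np.argmax(st[1:,4]); return ce[i],st[i,4],np.argwhere(l==i)[:,::-1]
def angle(v): return np.degrees(np.arctan2(v[1],v[0]))
def measure(verbose=True):
    c=vision.capture("top"); B=(290,160,455,325)
    out={}
    m=mask(c,(105,122),120,50,B); n,l,st,ce=cv2.connectedComponentsWithStats(m)
    L=[]
    for i in range(1,n):
        if st[i,4]<60: continue
        P=ray(c,np.argwhere(l==i)[:,::-1],.046)[:,:2]
        vx,vy,x,y=cv2.fitLine(P.astype(np.float32),cv2.DIST_L2,0,.001,.001).ravel(); L.append((vx,vy,x,y,st[i,4]))
    A=np.array([[-l[1],l[0]] for l in L]); b=np.array([-l[1]*l[2]+l[0]*l[3] for l in L])
    ax=np.linalg.lstsq(A,b,rcond=None)[0]; out["axis"]=ax
    out["spokes"]=[(round(float(angle(np.array(l[2:4])-ax)),2),int(l[4])) for l in L]
    out["purple"]=None
    for nm,h,v in(("purple",(123,155),60),):
        m=mask(c,h,100,v,(325,195,425,285))
        if m.any():
            ce_,a,_=blob(m); p=ray(c,[ce_],.102)[0,:2]; out[nm]=(p,a,angle(p-ax))
    m=mask(c,(0,4),150,120,(290,215,338,245))|mask(c,(174,180),150,120,(290,215,338,245))
    if m.any():
        ce_,a,P=blob(m); W=ray(c,P,.102)[:,:2]; vx,vy,x,y=cv2.fitLine(W.astype(np.float32),cv2.DIST_L2,0,.001,.001).ravel()
        if vy<0: vx,vy=-vx,-vy
        out["line"]=(a,angle((vx,vy)),"axis offset",-vy*(ax[0]-x)+vx*(ax[1]-y), "from axis",angle(np.array([x,y])-ax))
    m=mask(c,(45,85),100,40,(250,260,290,300))
    if m.any(): ce_,a,_=blob(m); out["button"]=(ray(c,[ce_],.082)[0],a)
    if verbose:
        for k,v in out.items(): print(k,v)
    return out,c
E
python3 -c "
from h import *
o,c=measure()
print(ray(c,[(359,174),(441,226),(390,310),(305,257)],.046))
cv2.imwrite('pics/crop.png',cv2.resize(c['pixels'][160:320,240:455],None,fx=3.6,fy=3.6,interpolation=cv2.INTER_CUBIC))"
```

```text
axis [ 0.57516366 -0.14786455]
spokes [(12.14, 212), (-77.86, 213), (101.68, 230), (-168.17, 222)]
purple (array([ 0.60544809, -0.10188288]), np.int32(62), np.float64(56.630318413606645))
line (np.int32(89), np.float32(81.92965), 'axis offset', np.float32(0.0017566625), 'from axis', np.float32(81.0852))
button (array([0.49562407, 0.06252116, 0.082     ]), np.int32(208))
[[ 0.71322858 -0.12128664  0.046     ]
 [ 0.60327883 -0.28614177  0.046     ]
 [ 0.43511365 -0.17659552  0.046     ]
 [ 0.5440995  -0.00824357  0.046     ]]
```

View pics/crop.png

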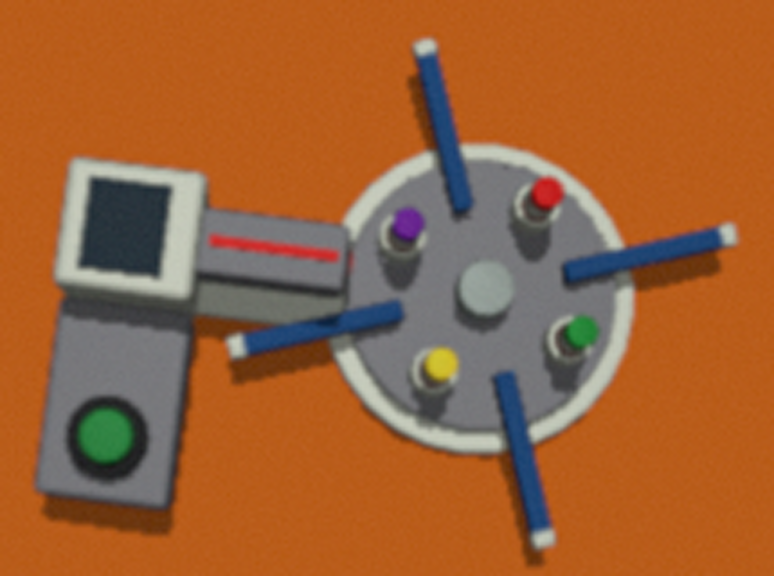

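The crop shows the column's white top with corners near crop pixels (74,158), (207,174), (190,300), (57,285). I'll use its centre to check the reader direction, then set up the approach.

```bash
python3 - <<'E'
from h import *
o,c=measure(False); ax=o["axis"]
P=ray(c,np.array([(74,158),(207,174),(190,300),(57,285)])/3.6+[239.6,159.6],.112)[:,:2]
m=P.mean(0); print(P,m,angle(m-ax),np.linalg.norm(m-ax)); d=[P[0]-P[1],P[3]-P[2],P[0]-P[3],P[1]-P[2]];print([(angle(v),np.linalg.norm(v)) for v in d])
# hub
print("caps ok"); s=vision.capture("scene")
m=mask(s,(123,155),100,60,(300,240,350,290)); ce,a,_=blob(m); print("scene purple",ray(s,[ce],.100)[0],a)
m=mask(s,(45,85),100,40,(300,210,345,240)); ce,a,_=blob(m); print("scene btn",ray(s,[ce],.082)[0],a)
m=mask(s,(0,4),150,120,(315,225,360,262))|mask(s,(174,180),150,120,(315,225,360,262)); ce,a,Q=blob(m); W=ray(s,Q,.102)[:,:2]
v=cv2.fitLine(W.astype(np.float32),cv2.DIST_L2,0,.001,.001).ravel();print("scene line",v,a,angle(v[:2]))
# IK reach check of push path
for th in np.linspace(180,235,4):
    a=np.radians(th); q=robot.solve_ik([ax[0]+.125*np.cos(a),ax[1]+.125*np.sin(a),.034],(R.from_euler('z',th-180,degrees=True)*R.from_euler('x',180,degrees=True)).as_rotvec()); print(th,None if q is None else np.round(q,2))
E
```

```text
[[0.6424061  0.07639838]
 [0.63262484 0.00538929]
 [0.56504602 0.01523428]
 [0.5740955  0.08574901]] [0.60354312 0.04569274] 81.65582235708611 0.19572400328365677
[(np.float64(82.15705934191541), np.float64(0.07167958289759603)), (np.float64(82.6869481521173), np.float64(0.07109304441704939)), (np.float64(-7.794440898564736), np.float64(0.06894761030659653)), (np.float64(-8.288624855012252), np.float64(0.06829217094552031))]
caps ok
scene purple [ 0.61064765 -0.10571766  0.1       ] 87
scene btn [0.50264806 0.05557687 0.082     ] 100
scene line [ 0.13819334  0.99040526  0.59324837 -0.02684591] 60 82.05668
180.0 [-0.57  0.2   1.98 -0.    0.96  1.  ]
198.33333333333334 [-0.63  0.23  1.93 -0.    0.97  0.62]
216.66666666666666 [-0.66  0.29  1.86 -0.    0.99  0.27]
235.0 [-0.67  0.37  1.76 -0.    1.02 -0.06]
```

```bash
cat >> h.py <<'E'
AX=np.array([.5752,-.1479]); RB=R.from_euler('x',180,degrees=True)
def pose(th,z,r=.125):
    a=np.radians(th); return [AX[0]+r*np.cos(a),AX[1]+r*np.sin(a),z],(R.from_euler('z',th-180,degrees=True)*RB).as_rotvec()
def arc(t0,t1,step=3,v=.04):
    for t in np.linspace(t0,t1,max(1,int(np.ceil(abs(t1-t0)/step)))+1)[1:]:
        robot.servo_line(*pose(t,.036),velocity=v)
        print(round(t,1),np.round(get_state()["force"],1))
E
python3 - <<'E'
from h import *
effector.command_gripper(0.0)
robot.move_pose(*pose(169,.17)); robot.servo_line(*pose(169,.036),velocity=.12)
print(get_state()["time"],get_state()["eef_pos"],get_state()["force"])
arc(169,196)
o,c=measure(); print(get_state()["time"]); cv2.imwrite("pics/p1.png",c["pixels"][130:350,230:470])
E
```

```text
4.0583 [ 0.45312624 -0.12440594  0.03667763] [-0.09281629 -0.10920425 -0.60209063]
172.0 [-0.2 -0.5 -0.4]
175.0 [-0.1  0.3  0. ]
178.0 [-0.1  0.1 -0.3]
181.0 [-0.1  0.1  0.1]
184.0 [-0.4  0.4 -0.3]
187.0 [-0.2 -0.1  0.4]
190.0 [ 0.6  0.2 -0.3]
193.0 [0.8 0.8 0.6]
196.0 [-0.1  0.3  0.5]
axis [ 0.5753157  -0.14953753]
spokes [(13.17, 211), (-77.7, 213), (101.56, 228), (-169.77, 78)]
purple (array([ 0.60550589, -0.10201171]), np.int32(63), np.float64(57.574759343095614))
line (np.int32(88), np.float32(81.87805), 'axis offset', np.float32(0.001234429), 'from axis', np.float32(81.2933))
button (array([0.49552475, 0.062631  , 0.082     ]), np.int32(210))
6.9583
```

View pics/p1.png

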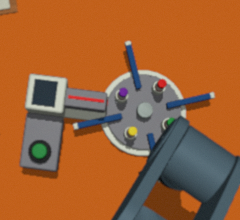

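```bash
python3 - <<'E'
from h import *
s=get_state(); print(s["eef_pos"],pose(196,.036)[0],s["gripper_width"],s["force"],s["orientation"],pose(196,.036)[1],s["time"])
c=vision.capture("scene"); cv2.imwrite("pics/s1.png",cv2.resize(c["pixels"][200:370,150:400],None,fx=3,fy=3))
E
```

```text
[ 0.4548848  -0.18201248  0.03591669] [np.float64(0.4550422880077102), np.float64(-0.18235466947712486), 0.036] -2.4791647190856395e-05 [-0.01625536  0.87302013  0.20513182] [-3.11104783e+00 -4.34554770e-01  3.30149920e-04] [3.11101889e+00 4.37225192e-01 2.67723216e-17] 6.9583
```

View pics/s1.png

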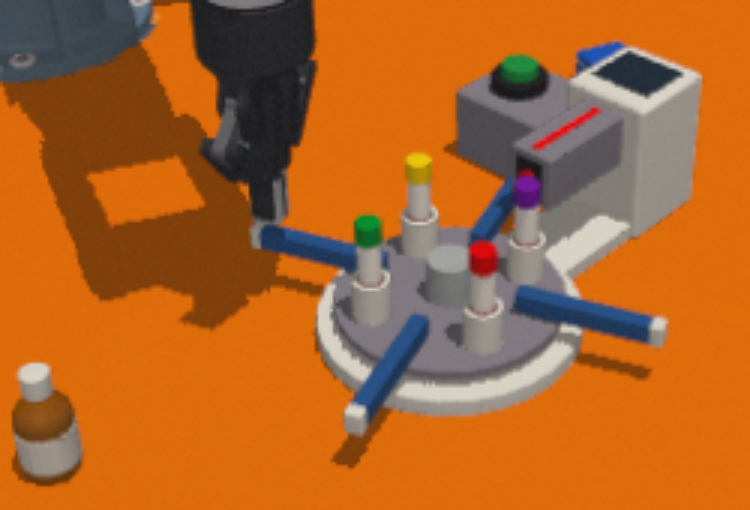

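The scene view shows the shut finger just behind and above the spoke end (crop ~(270,220)). The carousel hasn't moved, so I'll project the TCP and spoke points to see where the mismatch is.

```bash
python3 - <<'E'
from h import *
s=get_state()
for n in("scene","top"):
    c=vision.capture(n); f=240/np.tan(np.radians(c["fovy"])/2); K=np.array([[f,0,c["cx"]],[0,f,c["cy"]],[0,0,1]]); T=c["camera_from_world"]
    P=np.array([s["eef_pos"],[.455,-.182,.055],[.4351,-.1766,.046],[.7132,-.1213,.046],[.6033,-.2861,.046],[.5441,-.0082,.046],[.5752,-.1479,.058],[.4956,.0625,.082],[.6054,-.1019,.102]])
    uv=cv2.projectPoints(P,cv2.Rodrigues(T[:3,:3])[0],T[:3,3],K,np.array(c["D"]))[0].reshape(-1,2); print(n,np.round(uv,1).tolist())
    if n=="scene": print(np.round((uv-[150,200])*3).tolist())
E
```

```text
scene [[240.3, 283.0], [239.7, 275.4], [234.4, 274.6], [366.0, 308.1], [265.8, 335.8], [322.8, 253.9], [297.9, 285.7], [321.8, 220.8], [323.9, 261.0]]
[[271.0, 249.0], [269.0, 226.0], [253.0, 224.0], [648.0, 324.0], [347.0, 407.0], [518.0, 162.0], [444.0, 257.0], [515.0, 62.0], [522.0, 183.0]]
top [[391.8, 300.2], [393.0, 299.9], [390.0, 310.0], [359.0, 174.0], [441.0, 226.0], [305.0, 257.0], [374.6, 239.9], [268.9, 280.6], [352.9, 221.9]]
```

```bash
python3 - <<'E'
from h import *
c=vision.capture("scene"); cv2.imwrite("pics/s2.png",cv2.resize(c["pixels"][240:300,205:285],None,fx=9,fy=9,interpolation=cv2.INTER_NEAREST))
E
```

```text
(no output)
```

View pics/s2.png

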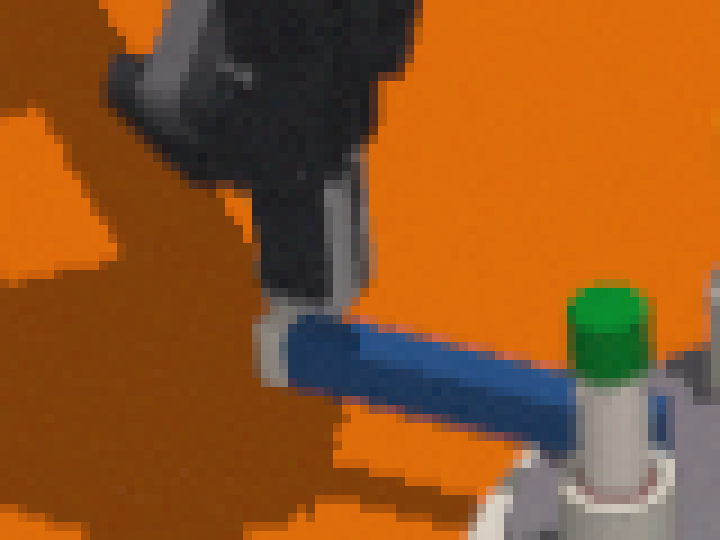

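The finger appears just behind the spoke's far top edge, with contact imminent or just short. The next small step will settle it, so I'll keep pushing gently and watch the spoke angles.

```bash
python3 - <<'E'
from h import *
a=196
for t in(199,202,205):
    arc(a,t); a=t
    o,c=measure(False); print(o["axis"],o["spokes"],o["purple"])
s=vision.capture("scene"); cv2.imwrite("pics/s3.png",cv2.resize(s["pixels"][240:300,205:285],None,fx=9,fy=9,interpolation=cv2.INTER_NEAREST))
print(get_state()["time"])
E
```

```text
199.0 [ 0.1  1.1 -0.4]
[ 0.5752438  -0.14880215] [(12.71, 211), (-77.8, 214), (101.61, 226), (-169.1, 99)] (array([ 0.60544809, -0.10188288]), np.int32(62), np.float64(57.2285555180451))
202.0 [-0.2  0.9  0.7]
[ 0.5753226  -0.14862916] [(12.62, 211), (-77.84, 214), (101.71, 224), (-168.86, 124)] (array([ 0.60544809, -0.10188288]), np.int32(62), np.float64(57.20039779675649))
205.0 [0.3 0.4 0.8]
[ 0.57524455 -0.14815171] [(12.29, 213), (-77.81, 211), (101.74, 225), (-168.42, 146)] (array([ 0.60550589, -0.10201171]), np.int32(63), np.float64(56.7407607246949))
8.3083
```

View pics/s3.png

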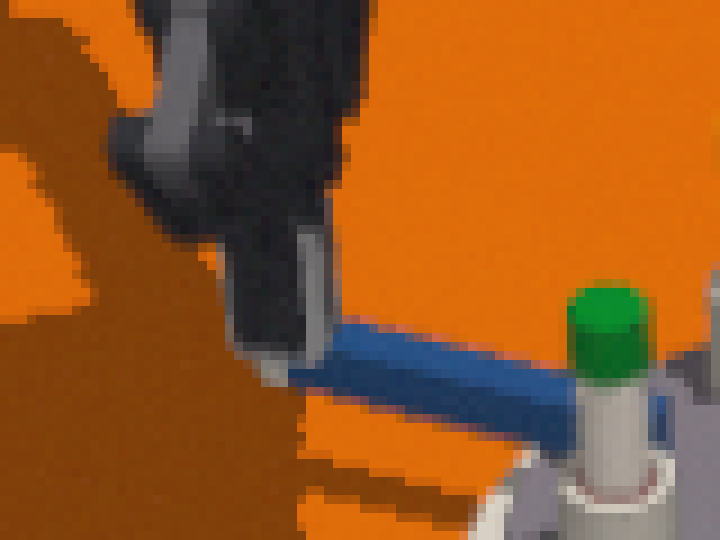

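The finger has passed over the top of the spoke, so the real fingertip is higher than the TCP I commanded. I'll work out its height from the picture, go back up and round, then lower with force checks.

```bash
python3 - <<'E'
from h import *
def proj(n,P):
    c=vision.capture(n); f=240/np.tan(np.radians(c["fovy"])/2); K=np.array([[f,0,c["cx"]],[0,f,c["cy"]],[0,0,1]]); T=c["camera_from_world"]
    return np.round(cv2.projectPoints(np.array(P,float),cv2.Rodrigues(T[:3,:3])[0],T[:3,3],K,np.array(c["D"]))[0].reshape(-1,2),1).tolist()
p=get_state()["eef_pos"]; print(p); print(proj("scene",[[p[0],p[1],z] for z in(.036,.046,.05,.055,.06)]), "seen ~(235.5,280.5)")
robot.servo_line(*pose(205,.09),velocity=.15); robot.move_pose(*pose(169,.09)); robot.servo_line(*pose(169,.036),velocity=.1)
robot.hold(.2); f0=np.array(get_state()["force"]); print(f0)
for z in (.030,.025,.02,.017,.014,.011):
    robot.servo_line(*pose(169,z),velocity=.03); f=np.array(get_state()["force"])-f0; print(z,np.round(f,1),get_state()["eef_pos"][2])
    if f[2]>3: robot.servo_line(*pose(169,z+.01)); break
print(get_state()["time"]); s=vision.capture("scene"); cv2.imwrite("pics/s4.png",cv2.resize(s["pixels"][230:300,205:285],None,fx=8,fy=8,interpolation=cv2.INTER_NEAREST))
p=get_state()["eef_pos"];print(p); print(proj("scene",[[p[0],p[1],z] for z in(0,p[2],p[2]+.02)]))
E
```

```text
[ 0.46169081 -0.20038492  0.03588637]
[[236.9, 288.6], [236.5, 284.6], [236.4, 283.0], [236.2, 280.9], [236.0, 278.9]] seen ~(235.5,280.5)
[-0.30424832 -0.19694545 -0.92854899]
0.03 [0.4 1.  1. ] 0.02974172463850641
0.025 [ 0.3 -0.2  0.2] 0.024681280039407123
0.02 [0.8 0.1 1.5] 0.019722735615480817
0.017 [ 1.1 -0.6  0.8] 0.01682600071334238
0.014 [-0.5  0.2  1.4] 0.013788339954439698
0.011 [ 0.4 -0.4  0.7] 0.010762229233755395
12.2417
[ 0.4523826  -0.12399163  0.01087681]
[[258.2, 282.9], [257.9, 278.8], [257.4, 271.2]]
```

View pics/s4.png

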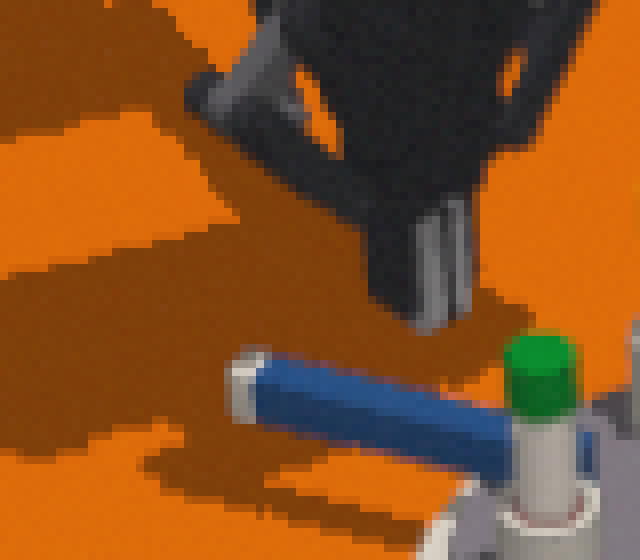

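The tip shows at (258,270.6), which means it is really about 20 mm above the reported TCP. It is now at about 31 mm, level with the spokes. I'll lower it 5 mm more, push along the arc, and calibrate the contact offset as I go.

```bash
sed -i 's/r=.125/r=.13/; s/pose(t,.036)/pose(t,.006)/' h.py; python3 - <<'E'
from h import *
def carousel(c,ax):
    o=measure(False)[0]; A=[a for a,n in o["spokes"] if n>195]; return np.round([(a+180)%90 for a in A],2),o["purple"]
robot.servo_line(*pose(169,.006),velocity=.05)
arc(169,181,3)
a=181
for t in(185,189,193,197):
    arc(a,t,2); a=t; r=carousel(None,AX); print(r,get_state()["time"])
    if np.median(r[0])>30: break
E
```

```text
172.0 [ 0.3 -0.2  0. ]
175.0 [-1.3 -0.2 -0.2]
178.0 [ 0.5  0.4 -0.4]
181.0 [-0.7  0.4 -0.1]
183.0 [-0.   0.3  0.4]
185.0 [-0.4  0.3  0. ]
(array([15.  , 15.01, 14.47]), (array([ 0.60214206, -0.0998156 ]), np.int32(64), np.float64(60.65100792901341))) 14.4833
187.0 [ 0.4 -0.2  0.3]
189.0 [-0.8 -0.   0.5]
(array([18.79, 18.97, 18.76]), (array([ 0.6023858 , -0.09874061]), np.int32(63), np.float64(60.80719180659064))) 15.0667
191.0 [0.  0.2 0.1]
193.0 [ 0.4 -0.4  0.7]
(array([22.45, 22.87, 22.74]), (array([ 0.5982028 , -0.09705846]), np.int32(62), np.float64(65.18518319818679))) 15.65
195.0 [-0.1  0.3  0.2]
197.0 [ 0.9 -0.1 -0.4]
(array([26.57, 26.76, 26.82]), (array([ 0.59219158, -0.09650494]), np.int32(63), np.float64(71.5136905443506))) 16.2333
```

```bash
python3 - <<'E'
from h import *
arc(197,206,3,.03); robot.hold(.3); o,c=measure()
print([(a+180)%90 for a,n in o["spokes"]],get_state()["time"])
E
```

```text
200.0 [-0.9  0.3  0.9]
203.0 [ 0.5 -0.  -0.1]
206.0 [-0.2 -0.1  0.8]
axis [ 0.57520354 -0.14725134]
spokes [(35.44, 217), (-54.59, 197), (125.75, 209), (-143.78, 89)]
purple (array([ 0.5843583 , -0.09374117]), np.int32(61), np.float64(80.29156676025237))
line (np.int32(88), np.float32(81.81195), 'axis offset', np.float32(0.0015876722), 'from axis', np.float32(81.04284))
button (array([0.49548786, 0.06239076, 0.082     ]), np.int32(209))
[35.44, 35.41, 35.75, 36.22] 17.7083
```

```bash
python3 - <<'E'
from h import *
arc(206,207.1,3,.02); robot.hold(.2)
robot.servo_line(*pose(201,.006),velocity=.05); robot.servo_line(*pose(201,.12),velocity=.15)
p,q=pose(180,.14); robot.move_pose([.42,.04,.16],q); robot.hold(.2)
o,c=measure(); print([(a+180)%90 for a,n in o["spokes"]],get_state()["time"])
cv2.imwrite("pics/e1.png",cv2.resize(c["pixels"][160:320,240:455],None,fx=3.6,fy=3.6,interpolation=cv2.INTER_CUBIC))
E
```

```text
207.1 [0.  1.1 0.1]
axis [ 0.57519114 -0.1476136 ]
spokes [(36.62, 220), (-53.41, 193), (126.61, 206), (-143.35, 224)]
purple (array([ 0.58363421, -0.09341613]), np.int32(62), np.float64(81.14543844036079))
line (np.int32(87), np.float32(81.760666), 'axis offset', np.float32(0.0014139172), 'from axis', np.float32(81.07855))
button (array([0.49651729, 0.06236966, 0.082     ]), np.int32(195))
[36.620000000000005, 36.59, 36.610000000000014, 36.650000000000006] 20.7167
```

View pics/e1.png

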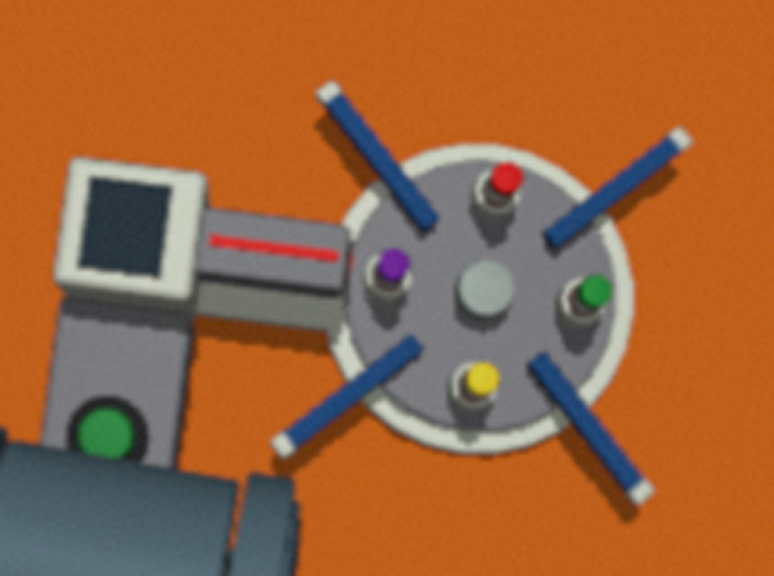

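The purple tube now stands on the nose line at crop (393,266), with the carousel bearing at 81.6° against 81.7° for the reader. Next is the button press, force-guarded.

```bash
python3 - <<'E'
from h import *
q=pose(180,0)[1]; B=[.4956,.0625]
robot.move_pose(B+[.13],q); robot.servo_line(B+[.085],velocity=.1); robot.hold(.2)
f0=np.mean([get_state()["force"][2] for _ in range(3)])
for z in np.arange(.080,.040,-.002):
    robot.servo_line(B+[z],velocity=.03); robot.hold(.05); f=get_state()["force"][2]-f0; print(round(z,3),round(f,1),end="; ")
    if f>7: break
robot.hold(.2); print(get_state()["force"][2]-f0)
robot.servo_line(B+[.14],velocity=.12); robot.move_pose([.30,.15,.25],q)
o,c=measure(); print([(a+180)%90 for a,n in o["spokes"]],get_state()["time"])
E
```

```text
0.08 -1.1; 0.078 -0.2; 0.076 0.1; 0.074 0.1; 0.072 -0.7; 0.07 0.6; 0.068 0.5; 0.066 0.1; 0.064 0.7; 0.062 -0.2; 0.06 -0.3; 0.058 -0.3; 0.056 -0.2; 0.054 0.9; 0.052 2.8; 0.05 4.1; 0.048 15.0; 14.822959766183796
axis [ 0.5750756  -0.14767131]
spokes [(36.61, 222), (-53.34, 196), (126.54, 209), (-143.32, 223)]
purple (array([ 0.58372306, -0.09353664]), np.int32(61), np.float64(80.92429010604758))
line (np.int32(89), np.float32(81.92965), 'axis offset', np.float32(0.0018709563), 'from axis', np.float32(81.02891))
button (array([0.49564962, 0.06233376, 0.082     ]), np.int32(208))
[36.610000000000014, 36.66, 36.54000000000002, 36.68000000000001] 29.2333
```

The force rose along the spring to about 4 N and then hit the stop at 15 N, so the button went fully down. The carousel hasn't moved and the arm is clear.

```bash
python3 -c "
from bench import robot
print(robot.sign_off())"
```

```text
the job is handed in; nothing more can be done
None
```

The job is handed in: the purple tube stands in front of the reader's window (within about 0.5° by camera), the start button was then pressed fully down, and the arm is clear; one early pass of the finger went over a spoke without moving the carousel.

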